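Push the stray wax pattern home and shut the keeper bar

ROBOT

A 6-joint arm with a two-finger parallel gripper is mounted at the origin on the work surface. World frame = base frame: x ahead of the robot, y to its left, z up, the work surface at z = 0. Lengths are in m, angles in rad, forces in N, time in s.
With the tool pointing down it reaches from about 0.375 to 0.9 m from the base axis. Payload 3.1 kg.
Tool frame: the origin (TCP) lies midway between the tips of the shut fingers; the grasp point (between the pads) lies 19 mm behind it; x points along the fingers, z is the direction in which the jaws open and shut, and the axes are right-handed (so a half turn about x gives the same grasp; the last joint's range is limited). The gripper opens to 85 mm and grips with 20 to 120 N. Pads are 22 mm wide; open, the fingers measure 114 mm over their backs; the gripper's body (76 mm by 85 mm) begins 54 mm behind the grasp point. The pads swing forward as they close: fully open they stand 13 mm farther back than shut.
Start: joints at [-1.323, 0.527, 1.433, -0, 1.181, -0.178], TCP at [0.258, -0.569, 0.231] pointing down, gripper open.
Joint ranges: [-3.08, 3.08], [-0.75, 2.2], [0.22, 2.44], [-1.43, 4.57], [0, 2.65], [-2.85, 2.85]. Speed limits (rad/s): [2.79, 2.79, 3.14, 3.14, 3.14, 3.14].

INTERFACE

Orientations are given as a unit quaternion [x, y, z, w].
In Python, from station import status, snapshot, camera_params, ticket gives the robot as it stands.
- The arm moves only by the tool arm_command, never from a script. Its argument "series" is a list that holds one entry, the list of rows, each a list of 4 numbers: the shift along the tool's x, y, z in mm, then the turn about the tool's x in rad. A call has 1 to 10 rows; each row shifts and turns the commanded pose from where the row before left it, along the tool's axes as they then stand; what a row does not reach is not made up. A row lasts 1/10 s, in which the tool goes at most 50 mm and 8.59 degrees, less where a joint would pass 70% of its speed; a pose out of reach is approached as far as the arm can. A call is refused whole if a number of a shift passes 50 or a number of a turn 0.15, either way. A call with a gripper value outside its range is refused whole. "jaw" is the opening in per cent of the stroke, from 0 (shut) to 100 (fully open), set as the call begins (left out, the last holds). The fingers move at their own pace and stop on an object; "force" is the grip in N (left out, the last holds). Time passes only in rows, so rows that do not move let the fingers close. It gives the time, the measured TCP pose, the force and the opening at its end, in the units of the state.
- status.sense(): the state, without advancing time (a new reading comes with each control period).
- snapshot(name): name is "scene" or "top" or "wrist"; returns the picture (480x640x3 uint8, red, green, blue); there is no depth.
- camera_params(name): a dict with "fovy" (degrees; the focal length in pixels is half the picture's height over the tangent of half this angle, whatever the lens; pixels are square), "cx", "cy" (the principal point, pixels), "k1" (the pictures are not rectified: a ray, as slopes to the right and down, at radius r is drawn at 1 + k1 r^2 times it, then the intrinsics apply), "extrinsics" (4x4, takes a point from camera to world coordinates); the wrist camera has in their place "mount" (4x4, takes a point from camera to tool coordinates, whose origin is the TCP and whose axes are the tool frame's). Camera axes: x right, y down, z forward; pixel columns grow to the right and rows downward; lengths in m; the calibration is good to about 2 mm. A picture is of the moment at which its call begins: read the wrist's pose just before it. camera_params takes no time and is no camera call.
- ticket.sign_off(): hands the job in, once; it reports no verdict.
The state is a dict: "t": time; "q": joint angles; "qd": joint speeds; "tau": joint torques, N m; "tcp_pos": TCP position; "tool_rot": TCP orientation; "force": force on the tool from outside, world axes, zero at the start; "ft_torque": the same for the moment, N m; "finger_gap": opening from 0.0 (shut) to 1.0 (fully open).
Only numpy, scipy, OpenCV 4.12 (cv2) and the standard library are available. Lean on these libraries where they do the work, as an engineer would, in place of code of your own. Each camera call takes 0.05 s, during which the arm holds its last target. There are 200 camera calls.

TASK

One of the three wax patterns on the holding rack has slid forward along its rail: push it back along the rail until it is fully home against the stop plate, level with the other two. Then swing the rack's hinged keeper bar shut across the three patterns until its end snaps past the spring ball into the catch, leaving the patterns home on their rails and the pin block and flat bar behind the stop plate where they lie.

Things in the scene. Friction and masses are not known exactly. Their poses are not given: they have to be found in the camera images.
- rack: fixed aluminium rack, base 300 (x) x 145 (y) x 12 thick. Origin on the table top, below the centre line of the shut bar. +y runs along the rails from their open ends to the stop plate. Three square steel tubes (rails, 20 wide, top 42 above the table) lie at x = -60, 2 and 64, from y = -64 to 53. Hinge post at x = -115, y = 0.
- rack_stop (a point): middle of the top edge of the stop plate's face, the upright plate across the closed ends of the rails: at x = 2, y = 53 in the rack's frame, 60 above the table; the plate is 190 long (x), 8 thick
- rack_catch (a point): centre of the top of the catch block, 30 x 34, 74 high, at the rack's x = 148, y = 0. A spring ball stands out of its hinge-side face, 57 above the table; a stop lug (x 112 to 134, y 7 to 15, top 62 high) stands behind the shut bar's end.
- keeper (a joint): keeper bar's angle about its upright hinge, rad: 0 = shut (bar along the rack's +x, end against its stop behind the spring ball); grows as it swings out to the rack's -y (bar points along (cos q, -sin q)). Starts at 1.25 to 1.6; stays where left. From 0.06 to 0.025 the spring ball resists with up to about 6 N at the knob, then snaps the bar to 0 and holds it.
- keeper_hinge (a point): point on the hinge axis, 66 above the table, at the level of the bar's top edge
- keeper_knob (a point): middle of the upright black knob (diameter 18, from 68 to 98 above the table) near the bar's free end, 205 from the hinge axis; this point is 98 above the table, at the knob's top. The steel bar itself is 10 thick, from 48 to 66 above the table, and 239 long from the hinge axis to its rounded end.
- pattern_out: saddle-shaped yellow-brown wax pattern, 36 wide (x) x 40 long (y) x 58 high, sliding on one of the rack's rails (its y = the rack's y). Origin: centre of its underside, 28 above the table; flat-fronted block 14 to 36 above the origin, cross-barrel to 49, round boss to 58. The stray one: starts 28 to 45 short of home, on any rail. Home: back against the stop plate, origin at the rack's y = 33.
- pattern_a: saddle-shaped yellow-brown wax pattern, 36 wide (x) x 40 long (y) x 58 high, sliding on one of the rack's rails (its y = the rack's y). Origin: centre of its underside, 28 above the table; flat-fronted block 14 to 36 above the origin, cross-barrel to 49, round boss to 58. Already home, on another rail; leave it home.
- pattern_b: saddle-shaped yellow-brown wax pattern, 36 wide (x) x 40 long (y) x 58 high, sliding on one of the rack's rails (its y = the rack's y). Origin: centre of its underside, 28 above the table; flat-fronted block 14 to 36 above the origin, cross-barrel to 49, round boss to 58. Already home, on the remaining rail; leave it home.
- pin_block: loose aluminium block 50 x 50 x 20 with an upright steel guide pin, 78 high in all, standing behind the stop plate; origin centre of underside. Leave alone.
- gauge_bar: loose flat steel bar 90 (x) x 25 x 12 lying behind the stop plate; origin centre of underside. Leave alone.
Things that resemble listed ones, but are neither listed nor needed, are in the scene too. Leave any blue or green look-alike of the pattern_out alone.

How it is judged:
By the outcome, as a careful person would: the job done as asked, in the order asked, and still so for the second after the job is handed in, with the robot touching nothing.
It also fails if it takes over 45 s, if anything falls off the work surface, if the arm or the gripper's body presses on something with over 40 N, if the wrist force passes 120 N, or if a joint passes its speed limit or range.

## Working session

There is one attempt and no reset: what is moved stays moved. The work goes in short steps, Python scripts to look and compute and a tool call to move; the robot and the scene stay as the last step left them, time stands still between calls to the robot, and variables do not carry over. Pictures are saved under pics/ and viewed, about 8 in all and at most 12, crops included, and the job is handed in when it is done.

Besides the shell and the picture viewer there is one more tool, called by a JSON object that holds its "method" and its "body". arm_command: Moves the arm, as the interface text tells. Its arguments: {"type":"object","properties":{"series":{"type":"array"},"jaw":{"type":"number"},"force":{"type":"number"}},"required":["series"]}

```bash
mkdir -p pics; ls; python3 - <<'E'
from station import status,snapshot,camera_params
import cv2
s=status.sense();print(s['t'],s['tcp_pos'],s['tool_rot'],s['force'])
for n in('scene','top'):
    cv2.imwrite(f'pics/{n}0.png',snapshot(n)[:,:,::-1]);print(n,camera_params(n))
print(camera_params('wrist'))
E
```

```text
pics
0.0 [ 0.25800104 -0.56848344  0.23033198] [ 0.38356863  0.59492666 -0.38254191  0.59380053] [-0.52045694 -0.01533637 -0.07985063]
scene {'fovy': 48.64148272880536, 'cx': 327.22478619655897, 'cy': 232.75453821831434, 'k1': -0.15586137133200548, 'extrinsics': array([[-0.68015805,  0.47713436, -0.55653196,  1.04979335],
       [ 0.73300104,  0.43259172, -0.52495131,  0.50735177],
       [-0.00972119, -0.76498837, -0.64397073,  0.64228624],
       [ 0.        ,  0.        ,  0.        ,  1.        ]])}
top {'fovy': 44.07362700936088, 'cx': 330.31608845866623, 'cy': 241.01325993259212, 'k1': -0.18630382012174435, 'extrinsics': array([[ 0.02231273, -0.98856975,  0.14910398,  0.42646295],
       [-0.99968064, -0.02029178,  0.01506178,  0.05041888],
       [-0.01186403, -0.14939243, -0.9887068 ,  1.06986136],
       [ 0.        ,  0.        ,  0.        ,  1.        ]])}
{'fovy': 70.82272111451421, 'cx': 319.9536148853836, 'cy': 237.46429485376663, 'k1': -0.06102480912025874, 'mount': array([[ 2.54782002e-04, -2.63577410e-01,  9.64638214e-01,
        -1.43503326e-01],
       [ 1.15225121e-04, -9.64638231e-01, -2.63577445e-01,
         6.54989805e-02],
       [ 9.99999961e-01,  1.78305344e-04, -2.15401721e-04,
        -2.72881203e-04],
       [ 0.00000000e+00,  0.00000000e+00,  0.00000000e+00,
         1.00000000e+00]])}
```

View pics/top0.png

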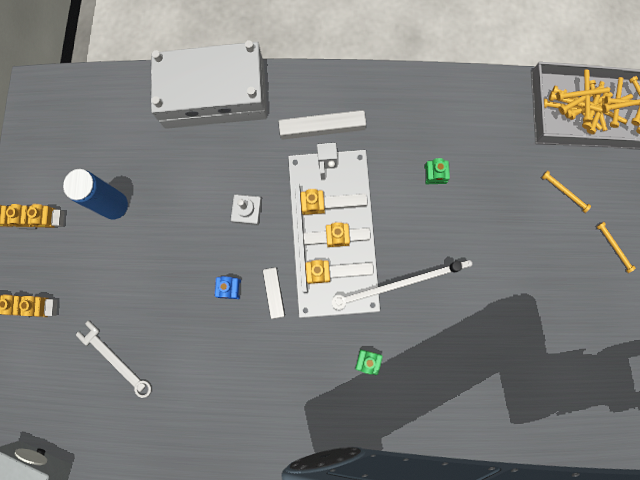

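View pics/scene0.png

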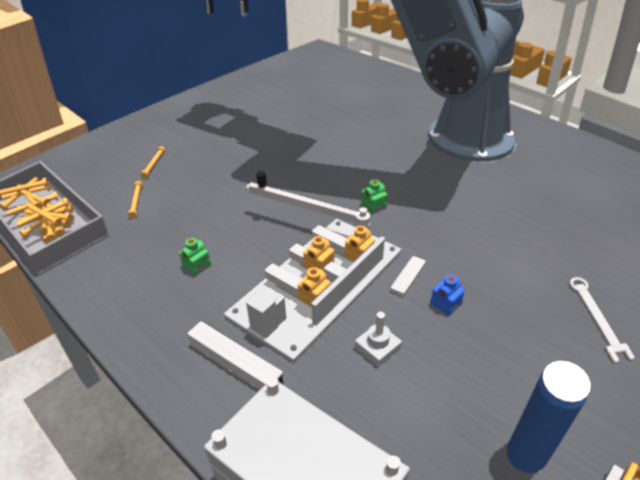

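The top view shows the rack with its catch at (327,155) and hinge at (338,302). The three patterns are at (313,200), (338,233) and (318,270), and the knob is at (456,265).

Things that could be taken for the stray pattern:
- yellow (338,233), which stands forward
- home patterns at (313,200) and (318,270)
- blue at (228,287)
- green at (438,170) and (369,362)
- yellow ones on far racks at (20,215) and (20,305)

By the description I choose (338,233). Next is a close crop to check it.

```bash
python3 - <<'E'
import cv2
i=cv2.imread('pics/top0.png')[135:325,280:480]
cv2.imwrite('pics/c1.png',cv2.resize(i,None,fx=3,fy=3,interpolation=cv2.INTER_CUBIC))
E
```

```text
(no output)
```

View pics/c1.png

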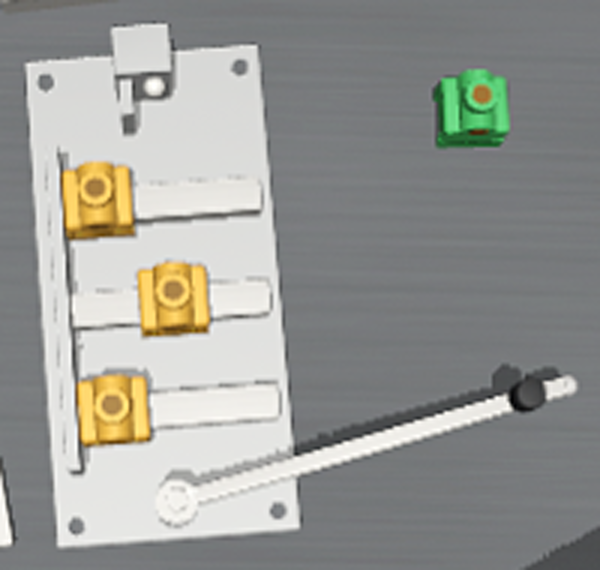

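```bash
cat > h.py <<'E'
import numpy as np,cv2
from scipy.spatial.transform import Rotation as R
from station import status,snapshot,camera_params
def ray(c,uv,T=None):
    f=240/np.tan(np.radians(c['fovy']/2)); p=np.array([(uv[0]-c['cx'])/f,(uv[1]-c['cy'])/f]); d=p.copy()
    for _ in range(20): d=p/(1+c['k1']*(d@d))
    T=c['extrinsics'] if T is None else T
    return T[:3,3],T[:3,:3]@np.r_[d,1]
def atz(c,uv,z,T=None):
    o,d=ray(c,uv,T); return (o+d*(z-o[2])/d[2])[:2]
def proj(c,P,T=None):
    T=c['extrinsics'] if T is None else T
    q=T[:3,:3].T@(np.array(P)-T[:3,3]); d=q[:2]/q[2]; d=d*(1+c['k1']*d@d)
    f=240/np.tan(np.radians(c['fovy']/2)); return d*f+[c['cx'],c['cy']]
def wristT(s): 
    T=np.eye(4);T[:3,:3]=R.from_quat(s['tool_rot']).as_matrix();T[:3,3]=s['tcp_pos'];return T@camera_params('wrist')['mount']
E
python3 - <<'E'
from h import *
from scipy.optimize import least_squares
c=camera_params('top')
px=lambda u,v:(u/3+280-1/3,v/3+135-1/3)
obs=[((177,502),.066,(-115,0)),((142,49),.074,(148,0)),((262,195),.042,(64,-64)),((270,297),.042,(2,-64)),((279,400),.042,(-60,-64))]
W=np.array([atz(c,px(*o[0]),o[1]) for o in obs]);L=np.array([o[2] for o in obs])/1e3
rot=lambda a:np.array([[np.cos(a),-np.sin(a)],[np.sin(a),np.cos(a)]])
r=least_squares(lambda p:(L@rot(p[2]).T+p[:2]-W).ravel(),[.5,0,0])
print(r.x,(r.fun*1e3).round(1))
inv=lambda w:(rot(r.x[2]).T@(w-r.x[:2])*1e3).round(1)
for n,p,z in [('boss a',(96,187),.086),('out',(173,290),.086),('b',(112,404),.086),('knob',(529,390),.098),('green',(482,95),.058),('tip',(575,385),.066),('stopR',(66,152),.06),('stopL',(82,470),.06)]:
    w=atz(c,px(*p),z);print(n,w.round(4),inv(w))
k=inv(atz(c,px(529,390),.098))-np.array([-115,0]);print('q',np.arctan2(-k[1],k[0]),np.hypot(*k))
s=status.sense();print(R.from_quat(s['tool_rot']).as_matrix().round(3))
# scene check
cs=camera_params('scene');Wd=lambda x,y,z:[*(rot(r.x[2])@np.array([x,y])/1e3+r.x[:2]),z/1e3]
for n,p in [('hinge',(-115,0,66)),('catch',(148,0,74))]:print(n,proj(cs,Wd(*p)).round(1))
E
```

```text
[0.58809937 0.06054711 0.09640728] [-0.3  0.2 -0.1 -0.1  1.   0.3  0.3 -0.2 -0.9 -0.2]
boss a [0.6498 0.0988] [65.1 32.1]
out [0.5915 0.054 ] [ 2.8 -6.9]
b [0.5266 0.0865] [-58.7  31.8]
knob [ 0.5376 -0.144 ] [ -69.9 -198.8]
green [ 0.7169 -0.1262] [ 110.2 -198.3]
tip [ 0.5447 -0.1772] [ -66.1 -232.5]
stopR [0.6764 0.1182] [93.4 48.9]
stopL [0.4912 0.1036] [-92.3  52.2]
q 1.3477111065566343 203.85153911609302
[[-0.     0.911  0.413]
 [ 0.002  0.413 -0.911]
 [-1.     0.    -0.002]]
hinge [362.4 214.5]
catch [260.  299.9]
```

The crop confirms the choice: the middle pattern stands forward of the other two. The fit places it at rack y = -7, so 40 mm short, with the keeper at q ≈ 1.35. I'm moving to a point in front of it.

{"method": "arm_command", "body": {"series": [[[0, 38.7, -26.8, 0], [0, 38.7, -26.8, 0], [0, 38.7, -26.8, 0], [0, 38.7, -26.8, 0], [0, 38.7, -26.8, 0], [0, 38.7, -26.8, 0], [0, 38.7, -26.8, 0], [0, 38.7, -26.8, 0], [0, 38.7, -26.8, 0], [0, 38.7, -26.8, 0]]], "jaw": 0}}

```text
t: 1.1
tcp_pos: [0.5004, -0.1633, 0.2311]
tool_rot: [0.383, 0.595, -0.383, 0.594]
force: [1.4, -1.0, -0.0]
finger_gap: -0.002
```

{"method": "arm_command", "body": {"series": [[[0, 38.7, -26.8, 0], [0, 38.7, -26.8, 0], [0, 38.7, -26.8, 0], [0, 38.7, -26.8, 0], [0, 0, 0, -0.14], [0, 0, 0, -0.14], [0, 0, 0, -0.14], [0, 0, 0, -0.14], [0, 0, 0, -0.14], [0, 0, 0, -0.14]]]}}

```text
t: 2.1
tcp_pos: [0.5962, -0.0035, 0.2308]
tool_rot: [0.105, 0.7, -0.105, 0.699]
force: [0.4, -0.5, -0.1]
finger_gap: -0.0
```

{"method": "arm_command", "body": {"series": [[[0, 0, 0, -0.14], [0, 0, 0, -0.14], [0, 0, 0, -0.12], [0, 0, 0, 0], [0, 0, 0, 0]]]}}

```text
t: 2.6
tcp_pos: [0.5964, -0.0036, 0.231]
tool_rot: [-0.033, 0.707, 0.033, 0.706]
force: [0.6, 1.6, -0.3]
finger_gap: 0.002
```

```bash
cat >> h.py <<'E'
A=.0964;O=np.array([.5881,.0605])
RR=np.array([[np.cos(A),-np.sin(A)],[np.sin(A),np.cos(A)]])
def st():
    s=status.sense();M=R.from_quat(s['tool_rot']).as_matrix()
    r=RR.T@(np.array(s['tcp_pos'])[:2]-O)*1e3
    print('t',round(s['t'],2),'rack xy',r.round(1),'z',round(s['tcp_pos'][2]*1e3,1),'yaw-rack',round(np.arctan2(M[1,1],M[0,1])-A,3),'F',np.round(s['force'],1),'gap',round(s['finger_gap'],2),'j6',round(s['q'][5],2))
    return s
def W(x,y,z): return np.r_[RR@np.array([x,y])/1e3+O,z/1e3]
E
python3 - <<'E'
from h import *
s=st();T=wristT(s);c=camera_params('wrist');i=snapshot('wrist')[:,:,::-1].copy();cv2.imwrite('pics/w1.png',i)
for p in [(2.8,-6.9,86),(2,53,60),(2,-64,42)]:print(p,proj(c,W(*p),T).round(0))
E
```

```text
t 2.6 rack xy [  2.1 -64.6] z 231.0 yaw-rack 1.567 F [ 0.6  1.6 -0.3] gap 0.0 j6 -0.29
(2.8, -6.9, 86) [322. 157.]
(2, 53, 60) [321.  86.]
(2, -64, 42) [321. 214.]
```

View pics/w1.png

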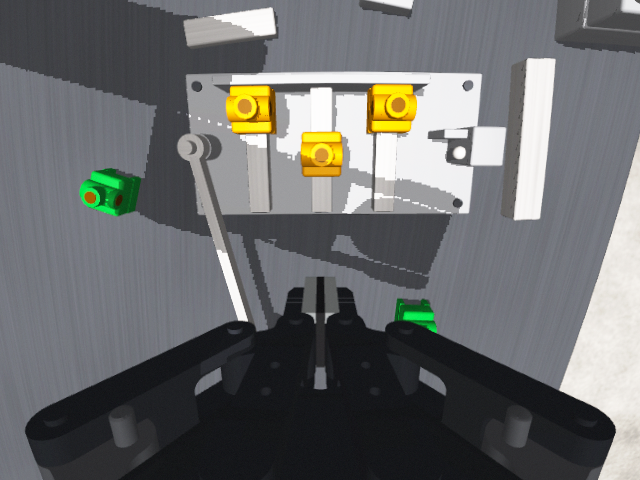

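The wrist view agrees with the projections: the stray's boss is at (322,155), and the finger path down and the rail are clear. Going down in front of it, then pushing.

{"method": "arm_command", "body": {"series": [[[45, 0, 0, 0], [45, 0, 0, 0], [45, 0, 0, 0], [35, 0, 0, 0], [10, 0, 0, 0], [0, 0, 0, 0], [0, 10, 0, 0], [0, 10, 0, 0], [0, 0, 0, 0], [0, 0, 0, 0]]]}}

```text
t: 3.65
tcp_pos: [0.5954, 0.0169, 0.0527]
tool_rot: [-0.034, 0.705, 0.034, 0.707]
force: [-0.5, 0.7, -0.3]
finger_gap: -0.004
```

{"method": "arm_command", "body": {"series": [[[0, 5, 0, 0], [0, 5, 0, 0], [0, 5, 0, 0], [0, 5, 0, 0], [0, 5, 0, 0], [0, 0, 0, 0]]]}}

```text
t: 4.25
tcp_pos: [0.5921, 0.042, 0.0512]
tool_rot: [-0.034, 0.706, 0.034, 0.706]
force: [-0.5, 0.4, 0.9]
finger_gap: 0.002
```

```bash
python3 -c "
from h import *
st()"
```

```text
t 4.25 rack xy [  2.2 -18.8] z 51.2 yaw-rack 1.57 F [-0.5  0.4  0.9] gap 0.0 j6 -0.21
```

{"method": "arm_command", "body": {"series": [[[0, 5, 0, 0], [0, 5, 0, 0], [0, 4, 0, 0], [0, 3, 0, 0], [0, 0, 0, 0]]]}}

```text
t: 4.75
tcp_pos: [0.5904, 0.0588, 0.0512]
tool_rot: [-0.034, 0.706, 0.034, 0.706]
force: [-0.8, 0.6, 0.5]
finger_gap: 0.001
```

{"method": "arm_command", "body": {"series": [[[0, 1, 0, 0], [0, 1, 0, 0], [0, 0, 0, 0]]]}}

```text
t: 5.05
tcp_pos: [0.5905, 0.0601, 0.0513]
tool_rot: [-0.033, 0.706, 0.034, 0.706]
force: [1.0, -0.1, 0.1]
finger_gap: 0.002
```

```bash
python3 - <<'E'
from h import *
s=st();i=snapshot('top')[:,:,::-1][150:310,280:400];cv2.imwrite('pics/c2.png',cv2.resize(i,None,fx=3.5,fy=3.5,interpolation=2))
E
```

```text
t 5.05 rack xy [ 2.4 -0.6] z 51.3 yaw-rack 1.569 F [ 1.  -0.1  0.1] gap 0.0 j6 -0.18
```

View pics/c2.png

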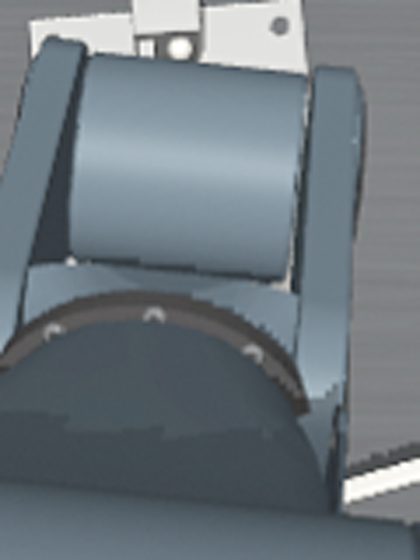

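The arm hides the patterns from the top camera. I'll push in 1 mm steps and watch the force for the stop.

{"method": "arm_command", "body": {"series": [[[0, 1, 0, 0], [0, 1, 0, 0], [0, 0, 0, 0]]]}}

```text
t: 5.4
tcp_pos: [0.5904, 0.0621, 0.0513]
tool_rot: [-0.034, 0.706, 0.034, 0.706]
force: [0.1, -0.8, -0.6]
finger_gap: 0.004
```

{"method": "arm_command", "body": {"series": [[[0, 1, 0, 0], [0, 0, 0, 0]]]}}

```text
t: 5.6
tcp_pos: [0.5903, 0.0631, 0.0513]
tool_rot: [-0.034, 0.706, 0.034, 0.706]
force: [0.1, -2.2, 0.1]
finger_gap: -0.002
```

{"method": "arm_command", "body": {"series": [[[0, 1, 0, 0], [0, 0, 0, 0]]]}}

```text
t: 5.8
tcp_pos: [0.5902, 0.0641, 0.0513]
tool_rot: [-0.034, 0.706, 0.034, 0.706]
force: [1.2, 0.1, -0.7]
finger_gap: -0.003
```

{"method": "arm_command", "body": {"series": [[[0, 0.7, 0, 0], [0, 0, 0, 0]]]}}

```text
t: 6.0
tcp_pos: [0.5901, 0.0648, 0.0513]
tool_rot: [-0.034, 0.706, 0.034, 0.706]
force: [0.3, -0.8, -1.2]
finger_gap: -0.004
```

```bash
python3 - <<'E'
from h import *
s=st();i=snapshot('wrist')[:,:,::-1];cv2.imwrite('pics/w2.png',i)
i=snapshot('scene')[:,:,::-1][190:350,220:420];cv2.imwrite('pics/s2.png',cv2.resize(i,None,fx=3.5,fy=3.5,interpolation=2))
E
```

```text
t 6.0 rack xy [2.4 4.1] z 51.3 yaw-rack 1.569 F [ 0.3 -0.8 -1.2] gap -0.0 j6 -0.17
```

View pics/s2.png

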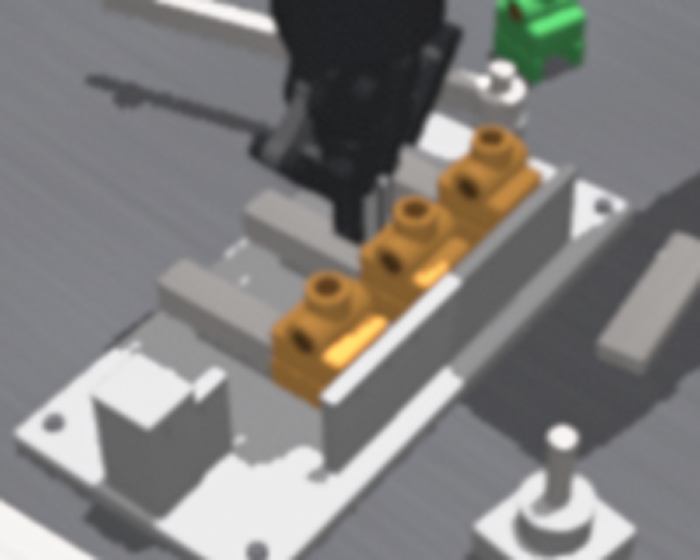

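The scene crop shows the three bosses in line at (327,285), (413,207) and (492,137), so it is within about 1 mm of home. I'll press on gently until the force confirms it.

{"method": "arm_command", "body": {"series": [[[0, 0.7, 0, 0], [0, 0, 0, 0]]]}}

```text
t: 6.3
tcp_pos: [0.5902, 0.0649, 0.0514]
tool_rot: [-0.034, 0.706, 0.033, 0.706]
force: [0.6, -3.0, -0.2]
finger_gap: 0.002
```

{"method": "arm_command", "body": {"series": [[[0, 0.7, 0, 0], [0, 0, 0, 0]]]}}

```text
t: 6.5
tcp_pos: [0.5902, 0.065, 0.0514]
tool_rot: [-0.034, 0.706, 0.033, 0.706]
force: [0.9, -5.8, -1.3]
finger_gap: 0.0
```

The push met the stop: the TCP stayed put while the force rose to 6 N. Backing off, rising, and going round to the outside of the knob.

{"method": "arm_command", "body": {"series": [[[0, 0.7, 0, 0], [0, 0, 0, 0], [0, -35, 0, 0], [0, -31, 0, 0], [-40, 0, 0, 0], [-40, 0, 0, 0], [0, -37, -27.3, 0], [0, -37, -27.3, 0], [0, -37, -27.3, 0], [0, -37, -27.3, 0]]]}}

```text
t: 7.5
tcp_pos: [0.5006, -0.1571, 0.1316]
tool_rot: [-0.033, 0.706, 0.034, 0.707]
force: [0.3, -0.9, -0.3]
finger_gap: 0.001
```

{"method": "arm_command", "body": {"series": [[[0, 0, 0, 0.135], [0, 0, 0, 0.135], [0, 0, 0, 0.135], [0, 0, 0, 0.135], [0, 0, 0, 0.135], [0, 0, 0, 0.135], [0, 0, 0, 0.135], [0, 0, 0, 0.135], [0, 0, 0, 0.135], [0, 0, 0, 0.13]]]}}

```text
t: 8.5
tcp_pos: [0.5015, -0.1559, 0.1313]
tool_rot: [0.416, 0.572, -0.415, 0.572]
force: [-0.1, -0.2, 0.4]
finger_gap: 0.001
```

{"method": "arm_command", "body": {"series": [[[0, 0, 0, 0], [0, 0, 0, 0]]]}}

```text
t: 8.7
tcp_pos: [0.5015, -0.1562, 0.1314]
tool_rot: [0.413, 0.574, -0.413, 0.574]
force: [-0.1, -0.3, 0.1]
finger_gap: 0.003
```

```bash
python3 - <<'E'
from h import *
s=st();i=snapshot('top')[:,:,::-1][135:335,280:480];cv2.imwrite('pics/c3.png',cv2.resize(i,None,fx=3,fy=3,interpolation=2))
c=camera_params('top');print('home boss expected',[((proj(c,W(x,33,86))-[280,135])*3).round(0) for x in(64,2,-60)],'knob',((proj(c,W(-70,-200,98))-[280,135])*3).round(0),'tcp',((proj(c,s['tcp_pos'])-[280,135])*3).round(0))
E
```

```text
t 8.7 rack xy [-107.1 -207.4] z 131.4 yaw-rack 0.227 F [-0.1 -0.3  0.1] gap 0.0 j6 0.73
home boss expected [array([ 94., 188.]), array([101., 296.]), array([109., 406.])] knob [530. 389.] tcp [563. 450.]
```

View pics/c3.png

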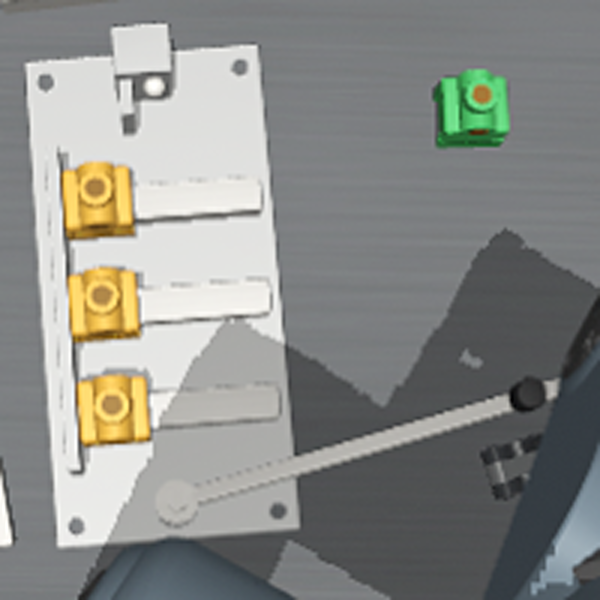

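The middle pattern's boss is now at (101,296), exactly the expected home position, with the other two unchanged. The knob at (526,395) is clear ahead of the fingers. Going down and starting the sweep.

{"method": "arm_command", "body": {"series": [[[28, 0, 0, 0], [20, 0, 0, 0], [8, 0, 0, 0], [0, 0, 0, 0], [0, 10, 0.5, 0], [0, 8, 0.5, 0], [0, 0, 0, 0]]]}}

```text
t: 9.45
tcp_pos: [0.5214, -0.1522, 0.0764]
tool_rot: [0.414, 0.572, -0.413, 0.575]
force: [0.3, -0.4, 0.5]
finger_gap: -0.001
```

{"method": "arm_command", "body": {"series": [[[0, 10.3, 0.6, -0.05], [0, 10.3, 0.6, -0.05], [0, 16.4, 0.7, -0.08], [0, 16.4, 0.7, -0.08], [0, 0, 0, 0]]]}}

```text
t: 9.95
tcp_pos: [0.571, -0.1324, 0.0761]
tool_rot: [0.336, 0.621, -0.335, 0.624]
force: [0.6, -0.2, -0.2]
finger_gap: -0.0
```

```bash
cat >> h.py <<'E'
def arc():
    s=st();p=RR.T@(np.array(s['tcp_pos'])[:2]-O)*1e3-[-115,0]
    M=R.from_quat(s['tool_rot']).as_matrix();q=np.pi/2-(np.arctan2(M[1,1],M[0,1])-A)
    t=np.array([np.sin(q),np.cos(q)]);e=np.array([np.cos(q),-np.sin(q)]);print('tool q',q.round(3),'radial',(p@e).round(1),'tang',(p@t).round(1))
    return s
E
python3 -c "
from h import *
arc()"
```

```text
t 9.95 rack xy [ -35.6 -190.3] z 76.1 yaw-rack 0.486 F [ 0.6 -0.2 -0.2] gap -0.0 j6 0.57
tool q 1.085 radial 205.4 tang -18.7
```

The arc tracking is good, with radial at 205. Continuing.

{"method": "arm_command", "body": {"series": [[[0, 17.5, 0.8, -0.085], [0, 17.5, 0.8, -0.085], [0, 17.5, 0.8, -0.085], [0, 17.5, 0.8, -0.085], [0, 17.5, 0.8, -0.085], [0, 17.5, 0.8, -0.085], [0, 17.5, 0.8, -0.085], [0, 17.5, 0.8, -0.085], [0, 17.5, 0.8, -0.085], [0, 0, 0, 0]]]}}

```text
t: 10.95
tcp_pos: [0.6672, -0.0129, 0.0756]
tool_rot: [0.079, 0.703, -0.079, 0.703]
force: [0.1, -0.6, 0.3]
finger_gap: -0.001
```

```bash
python3 - <<'E'
from h import *
arc();i=snapshot('scene')[:,:,::-1][150:370,180:440];cv2.imwrite('pics/s3.png',cv2.resize(i,None,fx=2.7,fy=2.7,interpolation=2))
E
```

```text
t 10.95 rack xy [ 71.7 -80.7] z 75.6 yaw-rack 1.25 F [ 0.1 -0.6  0.3] gap -0.0 j6 0.04
tool q 0.321 radial 202.6 tang -17.8
```

View pics/s3.png

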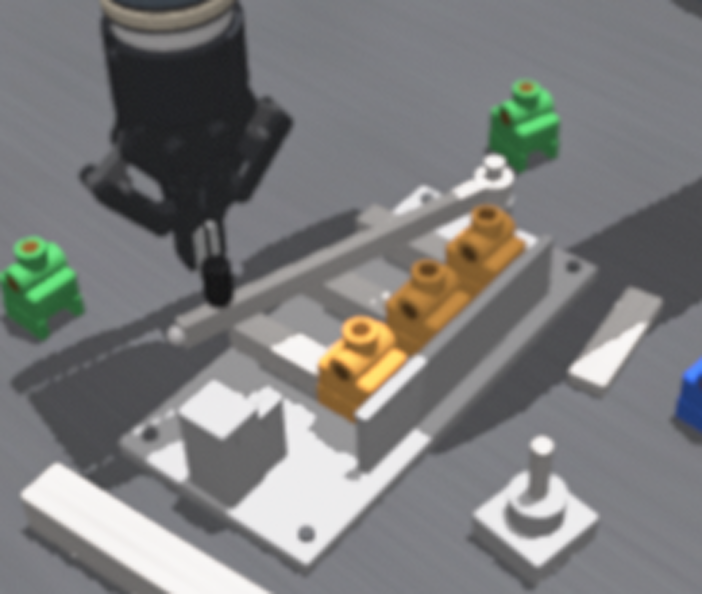

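The fingers sit behind the knob at (217,285), and the bar is about 0.3 rad from shut. Carrying on, slower.

{"method": "arm_command", "body": {"series": [[[0, 14.4, 1.6, -0.07], [0, 14.4, 1.6, -0.07], [0, 12.3, 1, -0.06], [0, 8.2, 0.5, -0.04], [0, 0, 0, 0]]]}}

```text
t: 11.5
tcp_pos: [0.678, 0.0336, 0.0753]
tool_rot: [-0.005, 0.707, 0.005, 0.707]
force: [-0.4, 0.6, -0.4]
finger_gap: 0.003
```

{"method": "arm_command", "body": {"series": [[[0, 3, 0, -0.015], [0, 3, 0, -0.015], [0, 3, 0, -0.015], [0, 0, 0, 0]]]}}

```text
t: 11.9
tcp_pos: [0.6785, 0.0413, 0.0754]
tool_rot: [-0.022, 0.707, 0.021, 0.707]
force: [-0.9, -3.4, -1.0]
finger_gap: 0.001
```

```bash
python3 -c "
from h import *
arc()"
```

```text
t 11.9 rack xy [ 88.2 -27.8] z 75.4 yaw-rack 1.535 F [-0.9 -3.4 -1. ] gap 0.0 j6 -0.16
tool q 0.036 radial 204.0 tang -20.5
```

{"method": "arm_command", "body": {"series": [[[0, 2, 0, 0], [0, 2, 0, 0], [0, 0, 0, 0]]]}}

```text
t: 12.2
tcp_pos: [0.6785, 0.044, 0.0754]
tool_rot: [-0.022, 0.707, 0.02, 0.707]
force: [0.7, -5.8, -0.8]
finger_gap: 0.001
```

{"method": "arm_command", "body": {"series": [[[0, 2, 0, 0], [0, 1.5, 0, 0], [0, 0, 0, 0]]]}}

```text
t: 12.5
tcp_pos: [0.6779, 0.0497, 0.0753]
tool_rot: [-0.02, 0.707, 0.021, 0.707]
force: [0.2, -0.1, 0.8]
finger_gap: 0.0
```

{"method": "arm_command", "body": {"series": [[[0, 1, 0, 0], [0, 0, 0, 0]]]}}

```text
t: 12.7
tcp_pos: [0.6776, 0.0516, 0.0752]
tool_rot: [-0.021, 0.707, 0.021, 0.707]
force: [-0.2, -1.2, -0.5]
finger_gap: 0.0
```

```bash
python3 -c "
from h import *
arc()"
```

```text
t 12.7 rack xy [ 88.2 -17.5] z 75.2 yaw-rack 1.535 F [-0.2 -1.2 -0.5] gap 0.0 j6 -0.15
tool q 0.036 radial 203.7 tang -10.2
```

The force peaked near 6 N and then dropped to zero, which suggests a snap. One gentle confirming nudge, then back off, rise and look.

{"method": "arm_command", "body": {"series": [[[0, 1, 0, 0], [0, 0.5, 0, 0], [0, 0, 0, 0]]]}}

```text
t: 13.0
tcp_pos: [0.6776, 0.0517, 0.0753]
tool_rot: [-0.022, 0.707, 0.021, 0.707]
force: [-0.7, -4.5, 1.2]
finger_gap: -0.002
```

{"method": "arm_command", "body": {"series": [[[0, -15, 0, 0], [0, -35, 0, 0], [-40, 0, 0, 0], [-40, -20, 0, 0], [-20, -45, 0, 0], [0, -45, 0, 0], [0, -45, 0, 0], [0, -45, 0, 0], [0, 0, 0, 0], [0, 0, 0, 0]]]}}

```text
t: 14.0
tcp_pos: [0.6924, -0.1986, 0.175]
tool_rot: [-0.019, 0.707, 0.021, 0.707]
force: [-0.2, 0.3, -0.6]
finger_gap: 0.003
```

```bash
python3 - <<'E'
from h import *
s=st();i=snapshot('top')[:,:,::-1][135:335,220:420];cv2.imwrite('pics/c4.png',cv2.resize(i,None,fx=3,fy=3,interpolation=2))
c=camera_params('top');f=lambda *p:((proj(c,W(*p))-[220,135])*3).round(0)
print('boss',[f(x,33,86) for x in(64,2,-60)],'knob q=0',f(90,0,98),'q=.06',f(90,-12.3,98),'tip',f(124,0,66))
E
```

```text
t 14.0 rack xy [  78.9 -267.9] z 175.0 yaw-rack 1.531 F [-0.2  0.3 -0.6] gap 0.0 j6 -0.49
boss [array([274., 188.]), array([281., 296.]), array([289., 406.])] knob q=0 [328. 134.] q=.06 [350. 132.] tip [325.  91.]
```

View pics/c4.png

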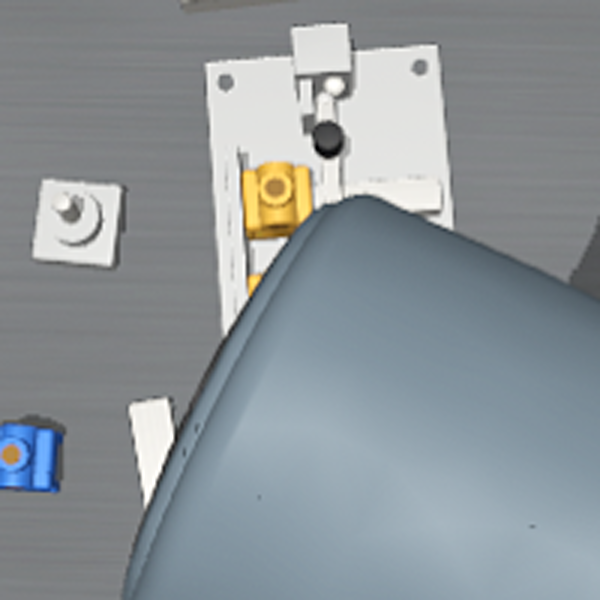

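The knob is at (328,137), matching the shut prediction of (328,134) rather than (350,132), and the bar end sits at the lug. The arm still hides two patterns, so I'll check them in the scene camera.

```bash
python3 - <<'E'
from h import *
i=snapshot('scene')[:,:,::-1][190:370,210:450];cv2.imwrite('pics/s4.png',cv2.resize(i,None,fx=3,fy=3,interpolation=2))
c=camera_params('scene');f=lambda *p:((proj(c,W(*p))-[210,190])*3).round(0)
print('boss',[f(x,33,86) for x in(64,2,-60)],'knob',f(90,0,98),f(90,-12,98))
E
```

```text
boss [array([310., 244.]), array([384., 177.]), array([451., 117.])] knob [225. 228.] [207. 218.]
```

View pics/s4.png

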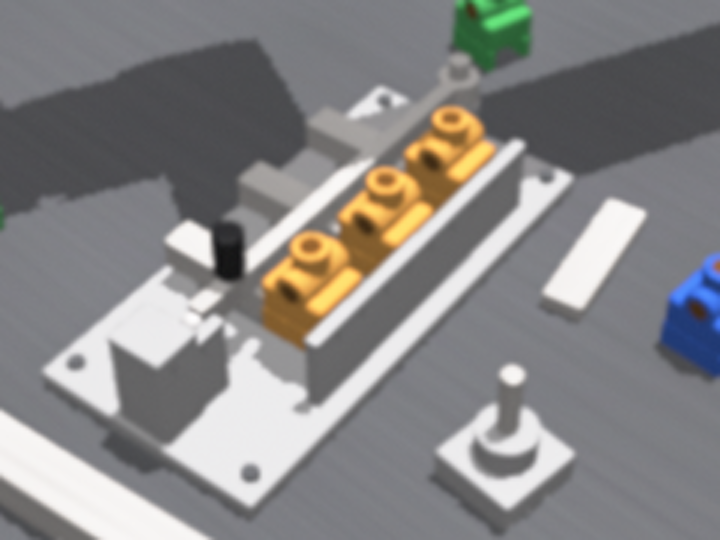

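The bosses are at (311,246), (386,180) and (451,118), all as predicted for home. The knob at (228,231) is shut, and the pin block and flat bar lie undisturbed. Handing in.

```bash
python3 -c "
from station import ticket
print(ticket.sign_off())"
```

```text
the job is handed in; nothing more can be done
None
```

The job is done and handed in, at about 14 s on the robot's clock. I pushed the stray middle pattern about 40 mm back along its rail until it met the stop plate. Then I swung the keeper bar shut by its knob until it snapped past the spring ball.

- **Pattern home:** the push force rose to about 6 N with the finger no longer advancing. In the last scene picture all three bosses are within about 1 mm of their predicted home positions.
- **Keeper shut:** the resistance peaked at about 6 N, then fell to zero. A nudge afterwards met the solid stop at about 4.5 N. The knob shows at the shut position in both cameras.
- **Other objects:** the pin block and flat bar look unmoved by eye, and the arm ended clear of everything. The arm hid two of the patterns from the top camera at the end, so those rest on the scene view alone.

No check failed or disagreed.

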